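# Clamp the amplifier module to the test rail

### The job

Clamp the amplifier module's forked foot to the T-slot rail with the stud that has the flat bar grip: lower its oblong head into the open part of the slot, slide the stud along the slot until its stem is home in the fork, then give it a quarter turn so the head locks crosswise under the slot's lips, and let go. Leave the round-knob stud where it stands.

Things in the scene. Friction and masses are not known exactly. Their poses are not given: they have to be found in the camera images.
- stud: T-head clamp stud, loose, upright on its head, 85 mm tall, about 0.24 kg. Origin: centre of the underside, z up. Oblong dark steel head 54 (its x) x 20 (y) x 10 mm high; steel stem 14 mm dia.; collar 40 mm dia. at 36 to 42 mm height; on top a flat black bar grip 46 long (x, parallel to the head) x 14 thick (y), from 50 to 85 mm height, to be pinched from above across its 14 mm.
- rail: Fixed aluminium T-slot rail, 420 long (its y) x 100 wide (x) x 34 mm high. Origin: centre of the underside. One slot along y over the whole length: mouth 34 mm wide between lips 8 mm thick, below them a channel 64 mm wide, floor at 10 mm height. The stud's head passes the mouth only lengthwise, rests on the channel floor with 6 mm free under the lips, and turns freely either way.
- seat (a point): Place for the stud's axis, in the fork of the module's fixed foot (6 mm plate on the rail), at the rail's top height, axes as the rail's. Fork: 26 mm wide notch, opens to the rail's +y; tine tips 25 mm to +y, notch bottom 15 mm to -y. The stud's collar passes 6 mm above the plate. Module, 58 mm high above the rail, begins 68 mm to -y. At least 140 mm of open slot lie to +y beyond the tine tips.
- round_stud: Bystander: stud of the same height with a round black knob 40 mm dia. and a round foot 50 mm dia. that does not fit the slot. Loose, upright on the bench, 90 mm or more from the T-head stud. Origin: centre of its underside.

How it is judged:
On the way, in this order (a step that is already met when the one before it is completed fails the run):
1. The stud's head is down in the open part of the slot, lying lengthwise, at least 35 mm from the seat (z of stud in the frame of rail between 0 and 0.018 m and x of stud in the frame of rail between -0.02 and 0.02 m and y of stud in the frame of rail between -0.21 and 0.21 m and angle between stud's own z axis and vertical below 0.2 rad and angle between the x axis of stud and the y axis of rail, either way round below 0.4 rad and horizontal distance between stud and seat above 0.035 m), for 0.1 s.
2. Still lengthwise in the slot, the stud has been slid along until its axis is within 16 mm of the seat (z of stud in the frame of rail between 0 and 0.018 m and x of stud in the frame of rail between -0.02 and 0.02 m and y of stud in the frame of rail between -0.21 and 0.21 m and angle between stud's own z axis and vertical below 0.2 rad and angle between the x axis of stud and the y axis of rail, either way round below 0.4 rad and horizontal distance between stud and seat below 0.016 m), for 0.1 s.
At the end, for the whole second after the job is handed in: The T-head stud stands at rest in the slot with its head below the lips (origin less than 18 mm above the rail's underside), upright within 0.2 rad, its axis within 16 mm of the seat in the fork, and its head turned crosswise to the slot within 0.35 rad (20 degrees) (z of stud in the frame of rail between 0 and 0.018 m and x of stud in the frame of rail between -0.02 and 0.02 m and y of stud in the frame of rail between -0.21 and 0.21 m and angle between stud's own z axis and vertical below 0.2 rad and horizontal distance between stud and seat below 0.016 m and angle between the x axis of stud and the x axis of rail, either way round below 0.35 rad and linear speed of stud below 0.02 m/s); the robot touches nothing.
It fails at once if The round-knob stud is moved by more than 30 mm or knocked over (distance of round_stud from where it was at the start of the episode above 0.03 m or angle between round_stud's own z axis and vertical above 0.5 rad).
It also fails if it takes over 42 s, if anything falls off the work surface, if the arm or the gripper's body presses on something with over 40 N, if the wrist force passes 120 N, or if a joint passes its speed limit or range.

### The arm

A 7-joint arm with a two-finger parallel gripper is mounted at the origin on the work surface. World frame = base frame: x ahead of the robot, y to its left, z up, the work surface at z = 0. Lengths are in m, angles in rad, forces in N, time in s.
With the tool pointing down it reaches from about 0.4 to 0.875 m from the base axis. Payload 4.4 kg.
Tool frame: the origin (TCP) lies at the very end of the fingers, on their centre line; the grasp point (between the pads) lies 19 mm behind it; z points along the fingers, y is the line along which they close (so a half turn about z gives the same grasp; the last joint's range is limited). The gripper opens to 85 mm and grips with 20 to 120 N. Pads are 22 mm wide; open, the fingers measure 114 mm over their backs; the gripper's body (76 mm by 85 mm) begins 54 mm behind the grasp point. The pads swing forward as they close: fully open they stand 13 mm farther back than shut.
Start: joints at [1.259, 0.628, 0.038, 1.517, -0.027, 0.996, -0.02], TCP at [0.158, -0.63, 0.231] pointing down, gripper open.
Joint ranges: [-3.06, 3.06], [-0.37, 2.12], [-1.25, 1.32], [0.18, 2.47], [-1.1, 4.24], [0.23, 1.98], [-2.94, 2.94]. Speed limits (rad/s): [2.57, 2.57, 3.14, 3.14, 3.14, 3.14, 3.14].

### API

Orientations are given as a unit quaternion [w, x, y, z].
In Python, from station import robot, viewer, order, readout gives the robot as it stands (robot), with the cameras (viewer), the job (order) and the readings (readout).
- The arm moves only by the shell command python3 shift.py 'ROWS' [FORCE]. ROWS is a JSON list of rows, 1 to 10 of them, each of 7 numbers: the finger opening in m, then dx, dy, dz in m, then a rotation vector rx, ry, rz in rad; each row is the pose to reach, as a shift and turn from the pose commanded when the command began, along the tool's axes at that moment; what a row does not reach only later rows make up. A row lasts 1/12 s, in which the tool goes at most 0.0417 m and 0.125 rad, less where a joint would pass 70% of its speed; a pose out of reach is approached as far as the arm can. The fingers move at their own pace and stop on an object; FORCE is the grip in N (left out, the last holds). Time passes only in rows, so rows that do not move let the fingers close. It prints the time, the measured TCP pose, the force, the opening and the grip force at its end.
- readout.observe(): the state, without advancing time (a new reading comes with each control period).
- viewer.snapshot(name): name is "side" or "top"; returns the picture (480x640x3 uint8, red, green, blue); there is no depth.
- viewer.calibration(name): a dict with "camera_matrix" (3x3 intrinsics, pixels), "dist_coeffs" ([k1, k2, p1, p2, k3] as OpenCV has them; the pictures are not rectified), "R" (3x3) and "t" (3): a world point X has camera coordinates R X + t. Camera axes: x right, y down, z forward; pixel columns grow to the right and rows downward; lengths in m; the calibration is good to about 2 mm. A picture is of the moment at which its call begins. calibration takes no time and is no camera call.
- order.sign_off(): hands the job in; it is judged then, once.
The state is a dict: "clock": time; "joint_positions": joint angles; "qvel": joint speeds; "effort": joint torques, N m; "eef_pos": TCP position; "ee_rot": TCP orientation; "ft_force": force on the tool from outside, world axes, zero at the start; "moment": the same for the moment, N m; "grip_width": finger opening in m; "grip_force": force on a finger pad.
Only numpy, scipy, OpenCV 4.12 (cv2) and the standard library are available. Lean on these libraries where they do the work, as an engineer would, in place of code of your own. Each camera call takes 0.05 s, during which the arm holds its last target. There are 200 camera calls.

## Working session

There is one attempt and no reset: what is moved stays moved. The work goes in short steps, Python scripts to look and compute and a shell command to move; the robot and the scene stay as the last step left them, time stands still between calls to the robot, and variables do not carry over. Pictures are saved under pics/ and viewed, at most 10 in all, crops included, and the job is handed in when it is done.

```bash
ls; mkdir -p pics; python3 - <<'E'
from station import robot, viewer, order, readout
import cv2
for n in("top","side"):
    cv2.imwrite(f"pics/{n}0.png",viewer.snapshot(n)[:,:,::-1])
    c=viewer.calibration(n);print(c)
s=readout.observe();print(s["clock"],s["eef_pos"],s["ee_rot"],s["grip_width"])
E
```

```text
pics
shift.py
station.py
{'camera_matrix': array([[571.96968703,   0.        , 309.43468632],
       [  0.        , 571.96968703, 242.02684168],
       [  0.        ,   0.        ,   1.        ]]), 'dist_coeffs': array([-0.14844562,  0.        ,  0.        ,  0.        ,  0.        ]), 'R': array([[ 0.10661184, -0.99429035,  0.00454008],
       [-0.97283393, -0.10525271, -0.20619412],
       [ 0.20549468,  0.01756599, -0.97850057]]), 't': array([0.07472114, 0.53906866, 0.84894023])}
{'camera_matrix': array([[596.92351253,   0.        , 321.70670114],
       [  0.        , 596.92351253, 236.58138398],
       [  0.        ,   0.        ,   1.        ]]), 'dist_coeffs': array([-0.04184231,  0.        ,  0.        ,  0.        ,  0.        ]), 'R': array([[ 0.94002117, -0.34069181, -0.01700865],
       [-0.26228948, -0.69001866, -0.67459505],
       [ 0.21809272,  0.63859481, -0.73799202]]), 't': array([-0.44971161,  0.26389023,  0.77724799])}
0.1 [ 0.15806744 -0.62992033  0.23049653] [-8.31696979e-04  9.92457599e-01  1.22585520e-01 -1.09778256e-04] 0.08529213506108882
```

View pics/top0.png

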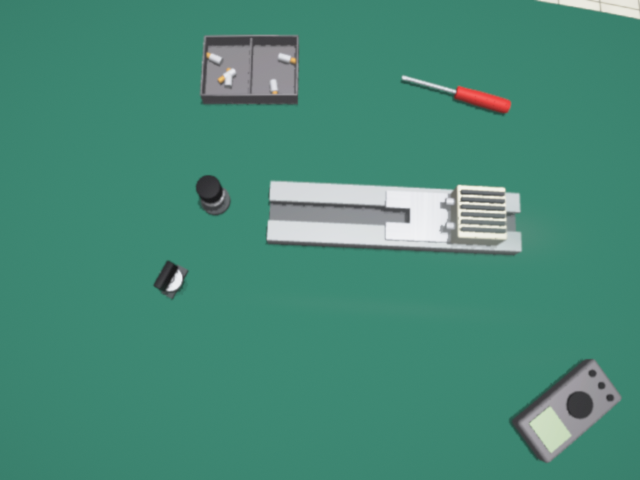

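View pics/side0.png

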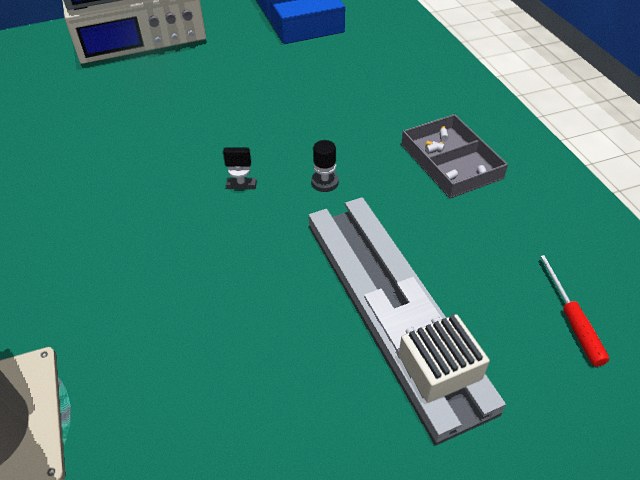

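The top view shows the flat-grip stud at about (171,278), the round stud at (213,197), the rail spanning columns 268–520 and the fork opening left with its notch bottom near column 410. The side view shows the same stud at (238,170). I'll enlarge the crops to read them more closely.

```bash
python3 - <<'E'
import cv2,numpy as np
t=cv2.imread("pics/top0.png");s=cv2.imread("pics/side0.png")
a=cv2.resize(t[170:260,260:530],None,fx=2.96,fy=2.96,interpolation=cv2.INTER_CUBIC) 
b=cv2.resize(t[255:305,140:200],(400,333),interpolation=cv2.INTER_CUBIC)
c=cv2.resize(s[140:200,215:275],(333,333),interpolation=cv2.INTER_CUBIC)
o=np.zeros((600,800,3),np.uint8);o[:266,:799]=a[:266,:799];o[267:600,:400]=b;o[267:600,401:734]=c
cv2.imwrite("pics/crop1.png",o)
E
```

```text
(no output)
```

View pics/crop1.png

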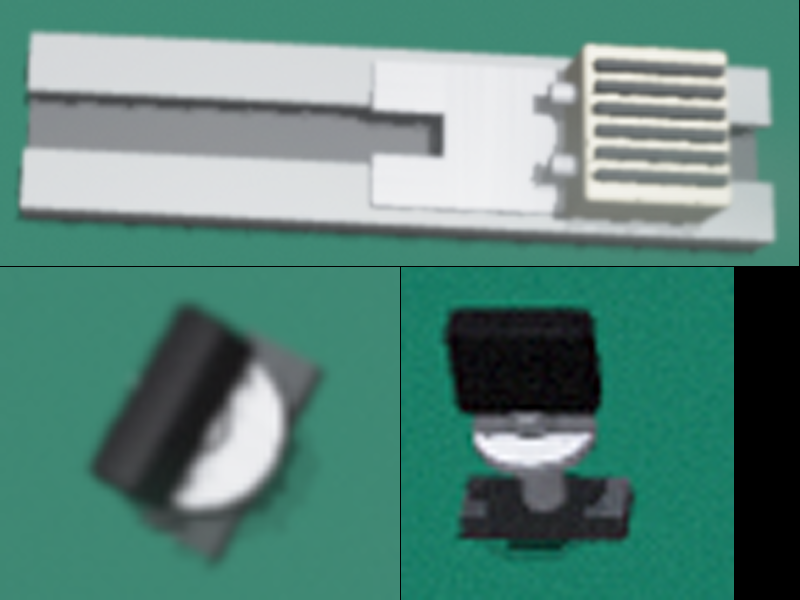

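Crop at 2.96× and 6.67×: the fork tips are at crop x≈373 and the notch bottom at x≈442. The stud grip's upper-left edge runs (188,303)–(93,467), and the head's right corners are at (323,370) and (213,560).

```bash
cat > h.py <<'E'
import cv2,numpy as np
from station import robot, viewer, order, readout
C={n:viewer.calibration(n) for n in("top","side")}
def proj(P,n):
    c=C[n];return cv2.projectPoints(np.float64(P).reshape(-1,1,3),cv2.Rodrigues(c["R"])[0],c["t"],c["camera_matrix"],c["dist_coeffs"])[0].reshape(-1,2)
def back(uv,z,n):
    c=C[n];q=cv2.undistortPoints(np.float64(uv).reshape(-1,1,2),c["camera_matrix"],c["dist_coeffs"]).reshape(-1,2)
    d=np.c_[q,np.ones(len(q))]@c["R"];o=-c["R"].T@c["t"]
    return o+d*((z-o[2])/d[:,2])[:,None]
E
python3 - <<'E'
from h import *
from scipy.optimize import least_squares
def rc(p): return (np.float64(p)+.5)/2.96-.5+[260,170]
def tb(p): return (np.float64(p)-[0,267]+.5)/6.667-.5+[140,255]
def sb(p): return (np.float64(p)-[401,267]+.5)/5.55-.5+[215,140]
np.set_printoptions(precision=4,suppress=True)
print("cams",*[-c["R"].T@c["t"] for c in C.values()])
print("rail corners",back(rc([(32,33),(22,205),(775,240),(769,69)]),.034,"top"))
print("slot",back(rc([(30,92),(26,149),(370,105),(370,154)]),.034,"top"))
print("fork",back(rc([(374,62),(372,207),(374,110),(372,153),(442,115),(442,156)]),.040,"top"))
print("grip",back(tb([(188,303),(93,467)]),.085,"top"))
print("head",back(tb([(323,370),(213,560)]),.01,"top"))
print("side grip top back",back(sb([(452,310),(590,312)]),.085,"side"))
print("side grip bot front",back(sb([(462,412),(600,410)]),.05,"side"))
print("side head bot front",back(sb([(460,537),(627,537)]),.0,"side"))
E
```

```text
cams [0.342  0.1161 0.9415] [ 0.3224 -0.4675  0.744 ]
rail corners [[ 0.629   0.2079  0.034 ]
 [ 0.5303  0.2013  0.034 ]
 [ 0.5557 -0.2179  0.034 ]
 [ 0.6552 -0.2119  0.034 ]]
slot [[0.5947 0.2048 0.034 ]
 [0.562  0.203  0.034 ]
 [0.6078 0.0156 0.034 ]
 [0.5797 0.0134 0.034 ]]
fork [[ 0.6311  0.016   0.04  ]
 [ 0.5485  0.0107  0.04  ]
 [ 0.6034  0.0138  0.04  ]
 [ 0.5788  0.013   0.04  ]
 [ 0.6048 -0.0241  0.04  ]
 [ 0.5814 -0.0257  0.04  ]]
grip [[0.4706 0.3444 0.085 ]
 [0.4305 0.3605 0.085 ]]
head [[0.4688 0.3279 0.01  ]
 [0.4188 0.3483 0.01  ]]
side grip top back [[0.4293 0.3618 0.085 ]
 [0.4697 0.345  0.085 ]]
side grip bot front [[0.4259 0.3542 0.05  ]
 [0.4676 0.3391 0.05  ]]
side head bot front [[ 0.4178  0.3521  0.    ]
 [ 0.4695  0.3322 -0.    ]]
```

Both cameras agree to a few mm. The stud is at about (0.448, 0.348), with the bar at yaw −21.8° (≡158.2°). The seat is at about (0.593, −0.011), with rail +y at yaw 93.5°. Edge lengths match the given sizes. Next is a helper for the shifts.

```bash
cat > go.py <<'E'
import sys,numpy as np
from scipy.spatial.transform import Rotation as R
from station import robot, viewer, order, readout
a=[float(v) for v in sys.argv[1:]]
s=readout.observe();q=s["ee_rot"];Q=R.from_quat([*q[1:],q[0]])
T=R.from_euler("z",a[3],degrees=True)*R.from_euler("x",180,degrees=True)
np.set_printoptions(precision=4,suppress=True)
print("now",s["eef_pos"],"yaw",np.degrees(np.arctan2(*Q.as_matrix()[1::-1,0])),"q7",s["joint_positions"][6],"t",s["clock"])
d=Q.inv().apply(np.array(a[:3])-s["eef_pos"]);print("shift",d,"rot",(Q.inv()*T).as_rotvec(),"rows",np.linalg.norm(d)/.0417)
E
python3 go.py .50 -.15 .23 90
```

```text
now [ 0.1581 -0.6299  0.2305] yaw 14.082693463061856 q7 -0.020010975103879107 t 0.1
shift [ 0.4484 -0.3823  0.0011] rot [-0.0014 -0.0011 -1.325 ] rows 14.131226086488029
```

```bash
r='[0.085,0.448,-0.382,0,0,0,-1.32]'; python3 shift.py '[[0.085,0.448,-0.382,0,0,0,-1.32],[0.085,0.448,-0.382,0,0,0,-1.32],[0.085,0.448,-0.382,0,0,0,-1.32],[0.085,0.448,-0.382,0,0,0,-1.32],[0.085,0.448,-0.382,0,0,0,-1.32],[0.085,0.448,-0.382,0,0,0,-1.32],[0.085,0.448,-0.382,0,0,0,-1.32],[0.085,0.448,-0.382,0,0,0,-1.32],[0.085,0.448,-0.382,0,0,0,-1.32],[0.085,0.448,-0.382,0,0,0,-1.32]]' 40; python3 go.py .448 .348 .2 158.2
```

```text
clock: 0.93
eef_pos: [0.4005, -0.2893, 0.2313]
ee_rot: [-0.0, 0.731, 0.682, -0.0]
ft_force: [0.6, -0.7, -0.2]
grip_width: 0.0847
grip_force: 0.0
now [ 0.4005 -0.2893  0.2313] yaw 86.04145529715899 q7 0.3006735450441155 t 0.9333
shift [0.6391 0.0034 0.0312] rot [-0.0003 -0.0001 -1.2594] rows 15.343779322479607
```

```bash
python3 shift.py '[[0.085,0.64,0.003,0,0,0,-1.26],[0.085,0.64,0.003,0,0,0,-1.26],[0.085,0.64,0.003,0,0,0,-1.26],[0.085,0.64,0.003,0,0,0,-1.26],[0.085,0.64,0.003,0,0,0,-1.26],[0.085,0.64,0.003,0,0,0,-1.26],[0.085,0.64,0.003,0,0,0,-1.26],[0.085,0.64,0.003,0,0,0,-1.26],[0.085,0.64,0.003,0,0,0,-1.26],[0.085,0.64,0.003,0,0,0,-1.26]]'; python3 go.py .448 .348 .15 158.2
```

```text
clock: 1.77
eef_pos: [0.4328, 0.1259, 0.2313]
ee_rot: [0.0, 0.194, 0.981, -0.0]
ft_force: [1.3, 0.3, -0.2]
grip_width: 0.0851
grip_force: 0.0
now [0.4328 0.1259 0.2313] yaw 157.65555489468989 q7 0.4110315346878509 t 1.7667
shift [0.0704 0.2112 0.0812] rot [-0.0004  0.0003 -0.0095] rows 5.683348259653087
```

```bash
python3 shift.py '[[0.085,0.07,0.211,0.081,0,0,-0.0095],[0.085,0.07,0.211,0.081,0,0,-0.0095],[0.085,0.07,0.211,0.081,0,0,-0.0095],[0.085,0.07,0.211,0.081,0,0,-0.0095],[0.085,0.07,0.211,0.081,0,0,-0.0095],[0.085,0.07,0.211,0.081,0,0,-0.0095],[0.085,0.07,0.211,0.081,0,0,-0.0095],[0.085,0.07,0.211,0.081,0,0,-0.0095],[0.085,0.07,0.211,0.081,0,0,-0.0095]]'; python3 go.py .448 .348 .052 158.2
python3 - <<'E'
from h import *
for n,(x,y,w,h,f) in {"top":(120,220,130,100,4),"side":(180,110,160,100,4)}.items():
    im=viewer.snapshot(n)[y:y+h,x:x+w,::-1]
    globals()[n]=cv2.resize(im,(600*w//h//2,300),interpolation=cv2.INTER_CUBIC)
o=np.zeros((600,480,3),np.uint8);o[:300,:390]=top;o[300:,:480]=side
cv2.imwrite("pics/pre.png",o)
E
```

```text
clock: 2.52
eef_pos: [0.4497, 0.3448, 0.1499]
ee_rot: [-0.0, 0.192, 0.981, -0.001]
ft_force: [0.2, -0.2, 1.0]
grip_width: 0.0849
grip_force: 0.0
now [0.4497 0.3448 0.1499] yaw 157.85140869872544 q7 -0.01395726263791235 t 2.5167
shift [0.0028 0.0025 0.0979] rot [-0.002  -0.     -0.0061] rows 2.3484888435525852
```

View pics/pre.png

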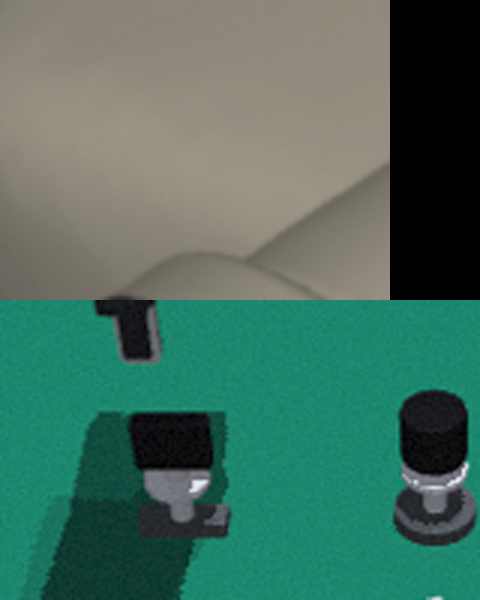

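The top view is blocked by the arm. In the side view (4th crop) the front finger hangs above and in line with the grip (finger at crop (140,335), grip at (172,440)), with the round stud well clear on the right. Descending.

```bash
python3 shift.py '[[0.085,0.003,0.0025,0.04,0,0,-0.006],[0.085,0.003,0.0025,0.07,0,0,-0.006],[0.085,0.003,0.0025,0.098,0,0,-0.006],[0.085,0.003,0.0025,0.098,0,0,-0.006],[0.085,0.003,0.0025,0.098,0,0,-0.006]]'; python3 go.py .448 .348 .052 158.2
python3 - <<'E'
from h import *
im=viewer.snapshot("side")[100:200,160:320,::-1]
cv2.imwrite("pics/down.png",cv2.resize(im,(800,500),interpolation=cv2.INTER_CUBIC))
E
```

```text
clock: 3.03
eef_pos: [0.448, 0.3477, 0.0521]
ee_rot: [-0.0, 0.19, 0.982, -0.001]
ft_force: [-0.2, 1.0, 0.4]
grip_width: 0.0849
grip_force: 0.0
now [0.448  0.3477 0.0521] yaw 158.13635133570062 q7 -0.11947863285299784 t 3.0333
shift [0.0001 0.0003 0.0001] rot [-0.0024 -0.0005 -0.0011] rows 0.007797580108640007
```

View pics/down.png

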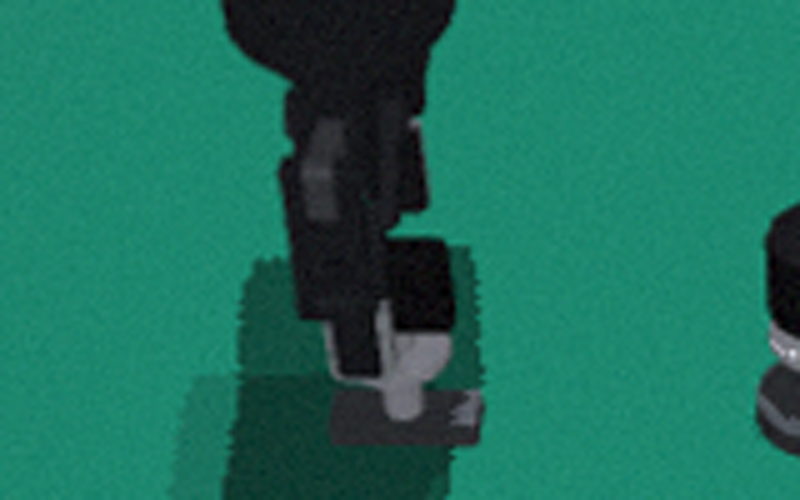

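The fingers straddle the grip: near finger tip at crop (355,375), just in front of the bar at (420,290), and clear of the collar. Closing at 40 N.

```bash
python3 shift.py '[[0.0,0,0,0,0,0,0],[0.0,0,0,0,0,0,0],[0.0,0,0,0,0,0,0],[0.0,0,0,0,0,0,0],[0.0,0,0,0,0,0,0],[0.0,0,0,0,0,0,0],[0.0,0,0,0,0,0,0],[0.0,0,0,0,0,0,0]]' 60; python3 go.py .448 .348 .13 158.2
```

```text
clock: 3.75
eef_pos: [0.4483, 0.3494, 0.0527]
ee_rot: [0.0, 0.189, 0.982, 0.0]
ft_force: [0.1, -1.5, 5.2]
grip_width: 0.0138
grip_force: 59.1
now [0.4483 0.3494 0.0527] yaw 158.20795868973394 q7 -0.12043549504673486 t 3.75
shift [-0.0003 -0.0014 -0.0773] rot [0.0003 0.0006 0.0001] rows 1.8538036633938186
```

```bash
python3 shift.py '[[0.0,0,0,-0.04,0,0,0],[0.0,0,0,-0.08,0,0,0],[0.0,0,0,-0.12,0,0,0],[0.0,0,0,-0.12,0,0,0]]'; python3 go.py .588 .069 .172 93.5
```

```text
clock: 4.08
eef_pos: [0.4505, 0.3533, 0.179]
ee_rot: [0.003, 0.189, 0.982, 0.005]
ft_force: [0.7, 1.1, -1.6]
grip_width: 0.0131
grip_force: 59.4
now [0.4505 0.3533 0.179 ] yaw 158.22063841726137 q7 0.005829442557041142 t 4.0833
shift [-0.2331 -0.2131  0.0057] rot [ 0.0125 -0.0021  1.1296] rows 7.574199226516224
```

```bash
python3 shift.py '[[0.0,-0.233,-0.211,0,0,0,1.13],[0.0,-0.233,-0.211,0,0,0,1.13],[0.0,-0.233,-0.211,0,0,0,1.13],[0.0,-0.233,-0.211,0,0,0,1.13],[0.0,-0.233,-0.211,0,0,0,1.13],[0.0,-0.233,-0.211,0,0,0,1.13],[0.0,-0.233,-0.211,0,0,0,1.13],[0.0,-0.233,-0.211,0,0,0,1.13],[0.0,-0.233,-0.211,0,0,0,1.13],[0.0,-0.233,-0.211,0,0,0,1.13]]';python3 shift.py '[[0.0,0,0,0,0,0,0],[0.0,0,0,0,0,0,0],[0.0,0,0,0,0,0,0],[0.0,0,0,0,0,0,0]]'; python3 go.py .588 .069 .115 93.5
```

```text
clock: 4.92
eef_pos: [0.586, 0.0643, 0.1712]
ee_rot: [-0.0, 0.688, 0.726, -0.001]
ft_force: [-0.3, 1.0, -2.2]
grip_width: 0.0131
grip_force: 59.5
clock: 5.25
eef_pos: [0.5857, 0.0682, 0.1722]
ee_rot: [-0.0, 0.684, 0.729, 0.0]
ft_force: [0.5, -0.6, -2.5]
grip_width: 0.0128
grip_force: 59.5
now [0.5857 0.0682 0.1722] yaw 93.66003001647708 q7 -0.35798748445156114 t 5.25
shift [0.0006 0.0024 0.0572] rot [-0.0003 -0.0005  0.0028] rows 1.3734615430029518
```

```bash
python3 shift.py '[[0.0,0.0006,0.0024,0.03,0,0,0.003],[0.0,0.0006,0.0024,0.062,0,0,0.003],[0.0,0.0006,0.0024,0.062,0,0,0.003],[0.0,0.0006,0.0024,0.062,0,0,0.003],[0.0,0.0006,0.0024,0.062,0,0,0.003]]'; python3 go.py .588 .069 .062 93.5
python3 - <<'E'
from h import *
S=viewer.snapshot("side");T=viewer.snapshot("top")
o=np.zeros((600,800,3),np.uint8)
o[:,:480]=cv2.resize(S[200:350,290:410,::-1],(480,600),interpolation=cv2.INTER_CUBIC)
o[:300,480:]=cv2.resize(T[150:270,270:400,::-1],(320,300),interpolation=cv2.INTER_CUBIC)
cv2.imwrite("pics/over.png",o)
E
```

```text
clock: 5.67
eef_pos: [0.5891, 0.0684, 0.1115]
ee_rot: [0.0, 0.686, 0.727, 0.001]
ft_force: [-0.1, 0.0, -0.6]
grip_width: 0.0129
grip_force: 59.5
now [0.5891 0.0684 0.1115] yaw 93.35229508032887 q7 -0.3968808148146089 t 5.6667
shift [ 0.0007 -0.0011  0.0495] rot [ 0.0014 -0.0005 -0.0026] rows 1.1865066130370479
```

View pics/over.png

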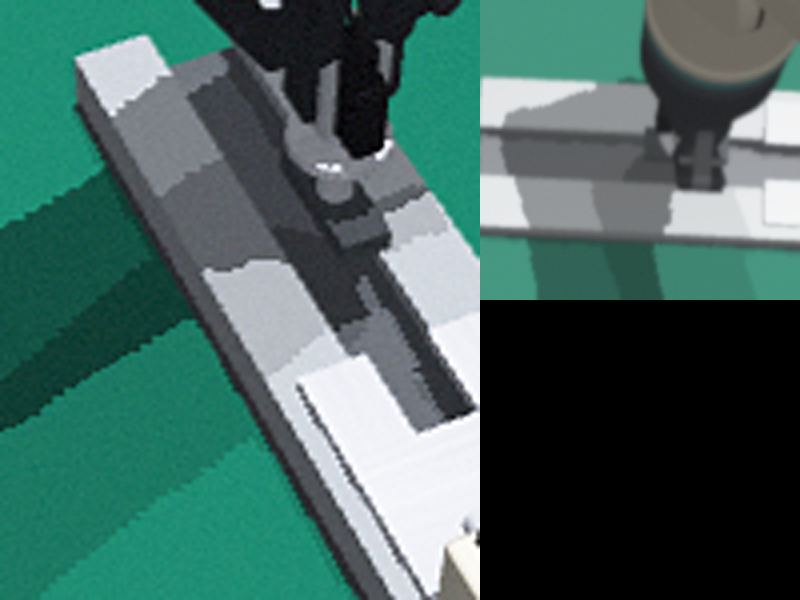

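The side view (4×) shows the head end face at crop (330,230)–(388,250), above the slot, with the fork notch ahead at (440,420). Back-projecting to check.

```bash
python3 - <<'E'
from h import *
np.set_printoptions(precision=4,suppress=True)
f=lambda p:(np.float64(p)+.5)/4-.5+[290,200]
zb=.1115-.0527
print("end top",back(f([(327,228),(384,207)]),zb+.01,"side"))
print("end bottom",back(f([(344,250),(389,240)]),zb,"side"))
print("slot edges z.034",back(f([(186,95),(332,332),(285,130),(472,408)]),.034,"side"))
print("fork tips/notch z.04",back(f([(365,354),(418,432),(298,382)]),.04,"side"))
r=np.radians(3.5);ex=np.array([np.cos(r),np.sin(r),0]);ey=np.array([-np.sin(r),np.cos(r),0])
c=np.array([.5891,.0684,zb])
P=[c-ey*.027+ex*s*.01+[0,0,h] for s in(-1,1) for h in(0,.01)]
print("predicted crop px",(proj(P,"side")-[290,200]+.5)*4)
s=np.array([.593,-.011,.034])
P=[s+ey*.025-ex*.013+[0,0,.006],s-ey*.015-ex*.013+[0,0,.006],s+ey*.06-ex*.017]
print("pred notch",(proj(P,"side")-[290,200]+.5)*4)
E
```

```text
end top [[0.5772 0.0527 0.0688]
 [0.6012 0.0546 0.0688]]
end bottom [[0.5826 0.0482 0.0588]
 [0.6003 0.0467 0.0588]]
slot edges z.034 [[ 0.5644  0.1661  0.034 ]
 [ 0.5719  0.0315  0.034 ]
 [ 0.5949  0.1335  0.034 ]
 [ 0.6059 -0.019   0.034 ]]
fork tips/notch z.04 [[ 0.5771  0.0135  0.04  ]
 [ 0.5807 -0.0256  0.04  ]
 [ 0.549   0.0103  0.04  ]]
predicted crop px [[347.6977 266.0004]
 [349.0782 248.6788]
 [395.5094 249.0401]
 [397.2804 231.6791]]
pred notch [[369.3004 354.0957]
 [420.4013 434.8321]
 [316.7184 300.3554]]
```

The head is centred on the slot and sits about 7 mm to rail +y of the TCP. Lowering until it is just above the channel floor.

```bash
python3 shift.py '[[0.0,0,-0.0007,0.02,0,0,-0.002],[0.0,0,-0.0007,0.035,0,0,-0.002],[0.0,0,-0.0007,0.047,0,0,-0.002],[0.0,0,-0.0007,0.047,0,0,-0.002],[0.0,0,-0.0007,0.047,0,0,-0.002],[0.0,0,-0.0007,0.047,0,0,-0.002]]'; python3 go.py .5933 -.017 .0645 93.5
```

```text
clock: 6.27
eef_pos: [0.5885, 0.0679, 0.0642]
ee_rot: [0.0, 0.686, 0.728, 0.001]
ft_force: [0.5, 0.2, -1.8]
grip_width: 0.0131
grip_force: 60.3
now [0.5885 0.0679 0.0642] yaw 93.40909123070618 q7 -0.42356238444453886 t 6.2667
shift [-0.085  -0.0002 -0.0003] rot [ 0.0016 -0.0002 -0.0016] rows 2.038095648243511
```

```bash
python3 shift.py '[[0.0,0,0,0,0,0,0],[0.0,-0.02,0,0,0,0,-0.001],[0.0,-0.04,0,0,0,0,-0.001],[0.0,-0.055,0,0,0,0,-0.001],[0.0,-0.065,0,0,0,0,-0.001],[0.0,-0.075,0,0,0,0,-0.001],[0.0,-0.085,0,0,0,0,-0.001],[0.0,-0.085,0,0,0,0,-0.001],[0.0,-0.085,0,0,0,0,-0.001],[0.0,-0.085,0,0,0,0,-0.001]]'; python3 go.py .5933 -.017 .0645 93.5
python3 - <<'E'
from h import *
S=viewer.snapshot("side")
cv2.imwrite("pics/seat.png",cv2.resize(S[240:360,330:450,::-1],(600,600),interpolation=cv2.INTER_CUBIC))
E
```

```text
clock: 7.1
eef_pos: [0.5928, -0.0162, 0.0634]
ee_rot: [-0.0, 0.685, 0.729, 0.0]
ft_force: [-0.2, 0.5, -2.7]
grip_width: 0.0133
grip_force: 60.5
now [ 0.5928 -0.0162  0.0634] yaw 93.5220393665387 q7 -0.29588282511866315 t 7.1
shift [-0.0008  0.0004 -0.0011] rot [ 0.0002 -0.0007  0.0004] rows 0.0342822382348849
```

View pics/seat.png

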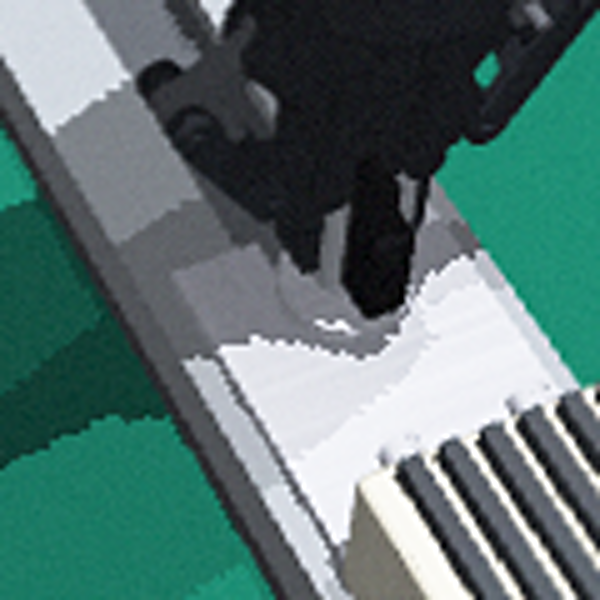

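The stud is in the fork: the lit collar rim is at crop (335,325), its lowest edge near (355,352) and its left edge near (277,275). Now checking the grip offset, because the turn has to go about the stem.

```bash
python3 - <<'E'
from h import *
np.set_printoptions(precision=1,suppress=True)
r=np.radians(3.5);ey=np.array([-np.sin(r),np.cos(r),0])
tcp=np.array([.5928,-.0162,.0634])
a=np.linspace(0,2*np.pi,60)
for o in(0,.004,.008,.012):
    c=tcp+ey*o
    for h in(.036,.042):
        p=(proj(np.c_[c[0]+.02*np.cos(a),c[1]+.02*np.sin(a),0*a+tcp[2]-.0527+h],"side")-[330,240]+.5)*5
        print(o,h,"lowest",p[p[:,1].argmax()],"left",p[p[:,0].argmin()])
im=cv2.imread("pics/seat.png")
cv2.imwrite("pics/seat2.png",cv2.resize(cv2.convertScaleAbs(im[200:380,220:460],alpha=1.3),(800,600),interpolation=cv2.INTER_CUBIC))
E
```

```text
0 0.036 lowest [355.6 346.8] left [280.1 289.5]
0 0.042 lowest [357.3 334.4] left [281.4 277. ]
0.004 0.036 lowest [348.9 336.3] left [273.7 279.4]
0.004 0.042 lowest [350.6 323.9] left [275.  266.9]
0.008 0.036 lowest [342.2 325.9] left [267.4 269.3]
0.008 0.042 lowest [343.9 313.5] left [268.6 256.8]
0.012 0.036 lowest [335.6 315.6] left [261.  259.2]
0.012 0.042 lowest [337.2 303.1] left [262.2 246.7]
```

View pics/seat2.png

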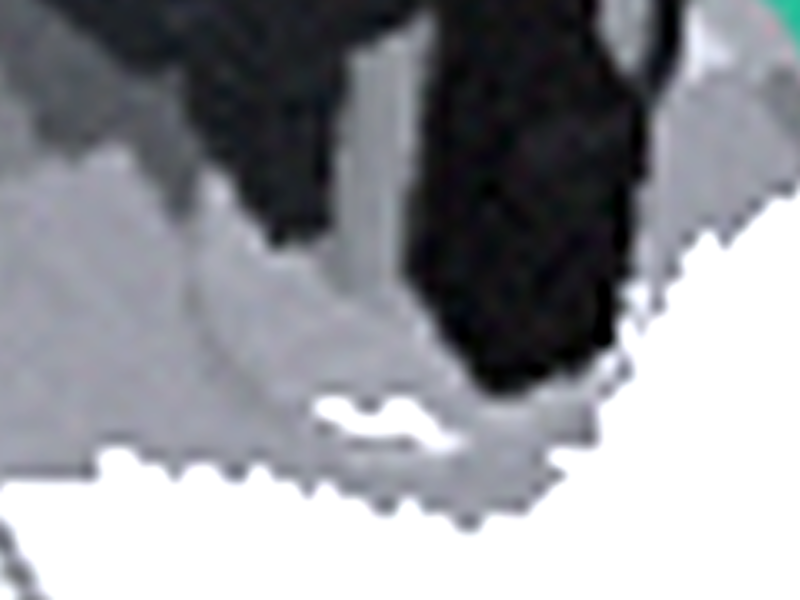

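The collar rim matches an offset of about 2–3 mm, so the stem is 3 mm to tool +x of the TCP and within about 3 mm of the seat. Quarter turn about the stem:

```bash
python3 shift.py '[[0.0,0.002,0.0005,-0.0005,0,0,-0.12],[0.0,0.002,0.001,-0.0005,0,0,-0.24],[0.0,0.002,0.001,-0.0005,0,0,-0.36],[0.0,0.002,0.0015,-0.0005,0,0,-0.48],[0.0,0.0025,0.0015,-0.0005,0,0,-0.6],[0.0,0.003,0.002,-0.0005,0,0,-0.72],[0.0,0.003,0.0025,-0.0005,0,0,-0.84],[0.0,0.0035,0.0025,-0.0005,0,0,-0.96],[0.0,0.0035,0.003,-0.0005,0,0,-1.08],[0.0,0.004,0.003,-0.0005,0,0,-1.2]]'; python3 go.py .5961 -.0112 .0634 183.5
```

```text
clock: 7.98
eef_pos: [0.5952, -0.0126, 0.0637]
ee_rot: [-0.0, 0.151, 0.989, -0.0]
ft_force: [-0.0, 0.3, -2.3]
grip_width: 0.0132
grip_force: 60.4
now [ 0.5952 -0.0126  0.0637] yaw 162.60944771463608 q7 0.6119649005075872 t 7.9833
shift [-0.0004  0.0016  0.0003] rot [-0.0007 -0.0006 -0.3646] rows 0.04119888442612087
```

```bash
python3 shift.py '[[0.0,0,0.0005,0,0,0,-0.12],[0.0,0,0.001,0,0,0,-0.24],[0.0,0,0.0015,0,0,0,-0.365],[0.0,0,0.0015,0,0,0,-0.365],[0.0,0,0.0015,0.001,0,0,-0.365],[0.0,0,0.0015,0.001,0,0,-0.365],[0.0,0,0.0015,0.001,0,0,-0.365]]'; python3 go.py .5961 -.0112 .0627 183.5
```

```text
clock: 8.57
eef_pos: [0.5959, -0.0115, 0.0628]
ee_rot: [-0.0, -0.027, 1.0, -0.0]
ft_force: [0.6, -0.7, -2.5]
grip_width: 0.0132
grip_force: 60.4
now [ 0.5959 -0.0115  0.0628] yaw -176.9625870765767 q7 0.8988193458177215 t 8.5667
shift [-0.0002  0.0003  0.0001] rot [-0.0004 -0.0001 -0.0081] rows 0.008167222320467411
```

Turned without contact forces. Releasing with a modest opening (the module is near), then retreating straight up.

```bash
python3 shift.py '[[0.035,0,0,0.0,0,0,0],[0.035,0,0,0.0,0,0,0],[0.035,0,0,0,0,0,0],[0.035,0,0,0,0,0,0],[0.035,0,0,0,0,0,0],[0.035,0,0,0,0,0,0]]'; python3 shift.py '[[0.035,0,0,-0.015,0,0,0],[0.035,0,0,-0.03,0,0,0],[0.035,0,0,-0.06,0,0,0],[0.035,0,0,-0.1,0,0,0],[0.035,0,0,-0.14,0,0,0],[0.035,0,0,-0.18,0,0,0],[0.035,-0.04,0.04,-0.18,0,0,0],[0.035,-0.08,0.08,-0.18,0,0,0],[0.035,-0.12,0.12,-0.18,0,0,0],[0.035,-0.12,0.12,-0.18,0,0,0]]'
python3 - <<'E'
from h import *
S=viewer.snapshot("side");T=viewer.snapshot("top")
o=np.zeros((600,800,3),np.uint8)
o[:,:480]=cv2.resize(S[230:380,330:450,::-1],(480,600),interpolation=cv2.INTER_CUBIC)
o[:300,480:]=cv2.resize(T[150:270,350:478,::-1],(320,300),interpolation=cv2.INTER_CUBIC)
cv2.imwrite("pics/end.png",o)
E
```

```text
clock: 9.07
eef_pos: [0.5961, -0.0116, 0.0629]
ee_rot: [0.0, -0.027, 1.0, -0.0]
ft_force: [-0.9, 0.4, -0.3]
grip_width: 0.035
grip_force: 0.0
clock: 9.9
eef_pos: [0.7083, 0.1133, 0.2448]
ee_rot: [0.001, -0.027, 1.0, 0.0]
ft_force: [0.5, -0.2, 0.2]
grip_width: 0.035
grip_force: 0.0
```

View pics/end.png

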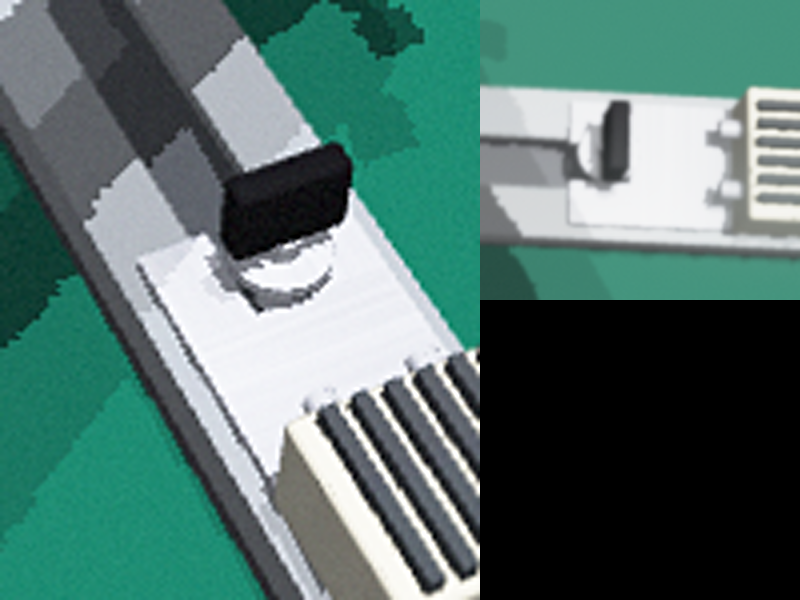

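The stud stands upright in the fork with the bar crosswise: grip at side crop (287,200) and top crop (617,140). I'll check the position numerically and then hand in.

```bash
python3 - <<'E'
from h import *
f=lambda p:(np.float64(p)-[480,0]+.5)/2.5-.5+[350,150]
p=back(f([(630,102),(628,180)]),.095,"top");m=p.mean(0)[:2]+[0,.007]
g=lambda p:(np.float64(p)+.5)/4-.5+[330,230]
e=back(g([(233,257),(345,218)]),.06,"side");m2=e.mean(0)[:2]+[0,.007]
print(m,m2,"yaw",np.degrees(np.arctan2(*(p[0]-p[1])[1::-1])))
ok=all(np.hypot(*(q-[.593,-.011]))<.012 for q in(m,m2));print(ok)
if ok: print(order.sign_off())
E
```

```text
[ 0.59281128 -0.00876932] [ 0.59753743 -0.00527678] yaw 2.43423547618204
True
the job is handed in; nothing more can be done
None
```

The flat-grip stud is in the fork with its head turned crosswise under the lips. I let go and handed the job in at about 10 s; both cameras put its axis about 2–7 mm from the seat (limit 16 mm). No verdict was returned, and I did not re-measure the round-knob stud at the end.

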